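# Set up the table easel for a painting

## Robot

A 6-joint arm with a two-finger parallel gripper is mounted at the origin on the work surface. World frame = base frame: x ahead of the robot, y to its left, z up, the work surface at z = 0. Lengths are in mm, angles in rad, forces in N, time in s.
With the tool pointing down it reaches from about 350 to 775 mm from the base axis. Payload 7.3 kg.
Tool frame: the origin (TCP) lies at the very end of the fingers, on their centre line; the grasp point (between the pads) lies 19 mm behind it; z points along the fingers, y is the line along which they close (so a half turn about z gives the same grasp; the last joint's range is limited). The gripper opens to 92 mm and grips with 3 to 60 N. Pads are 19 mm wide; open, the fingers measure 130 mm over their backs; the gripper's body (75 mm by 190 mm) begins 47 mm behind the grasp point.
Start: joints at [-1.283, 0.342, 1.524, -0, 1.275, -0.146], TCP at [220.693, -476.382, 226.741] pointing down, gripper open.
Joint ranges: [-2.53, 2.53], [-0.77, 2.02], [0.04, 2.7], [-1, 4.14], [0.28, 2.66], [-3.11, 3.11]. Speed limits (rad/s): [2.57, 2.57, 3.14, 3.14, 3.14, 3.14].

## Interface

Orientations are given as [roll, pitch, yaw] about the fixed x, y, z axes, in that order (R = Rz(yaw) Ry(pitch) Rx(roll)).
In Python, from plant import get_obs, optics, ticket, finder gives the robot as it stands.
- The arm moves only by the tool send_rows, never from a script. Its arguments are lists of equal length, an entry for each row: "offset": the shift along the tool's x, y, z scaled (see below), a list of three; "delta_rot": the turn, a rotation vector about the tool's x, y, z scaled (see below), a list of three. In form: {"offset": [[dx, dy, dz], ...], "delta_rot": [[rx, ry, rz], ...]}. A call has 1 to 8 rows; each row is the pose to reach, as a shift and turn from the pose commanded when the call began, along the tool's axes at that moment, turning the shorter way round; what a row does not reach only later rows make up. The controller multiplies each number of a shift by 120 mm and each number of a turn by 360 degrees. A row lasts 1/8 s, in which the tool goes at most 62.5 mm and 10.7 degrees, less where a joint would pass 70% of its speed; a pose out of reach is approached as far as the arm can. A call with a number of a shift or a turn outside -1 to 1 is refused whole. A call with a gripper value outside its range is refused whole. "grip" is the opening, from 0 (shut) to 1 (fully open), set as the call begins (left out, the last holds). The fingers move at their own pace and stop on an object; the grip force is fixed at half the most. Time passes only in rows, so rows that repeat a pose let the fingers close. It gives the time, the measured TCP pose, the force, the opening and the grip force at its end, in the units of the state.
- get_obs(): the state, without advancing time (a new reading comes with each control period).
- optics.capture(name): name is "side" or "top"; returns the picture (420x560x3 uint8, red, green, blue); there is no depth.
- optics.get_calibration(name): a dict with "fx", "fy", "cx", "cy" (pixels), "world_from_camera" (4x4, takes a point from camera to world coordinates). Camera axes: x right, y down, z forward; pixel columns grow to the right and rows downward; lengths in mm; the calibration is good to about 2 mm. A picture is of the moment at which its call begins. get_calibration takes no time and is no camera call.
- ticket.close_job(): hands the job in; it is judged then, once.
Trained networks look in the newest picture that a camera, given by its name, has taken for a name from the list of things; names that differ only in an ending like _2 or _b are one class to them, and where a whole thing is asked for, a point or a joint stands for the part that bears it (a point fixed in the world has none). Each returns a list of dicts, best first, with "confidence" (0 to 1); they miss things now and then, are a little off and sometimes report something else, mostly with a low value. They report only what shows in the picture. A call takes as long as a camera call.
- finder.boxes_of(target, camera): "box" ([left, top, right, bottom] in pixels, round what is visible of it).
- finder.silhouettes(target, camera): "region" (420x560 bool, what is visible of it) and "box" ([left, top, right, bottom] in pixels, round what is visible of it).
- finder.pinpoint(target, camera): "uv" ([column, row] in pixels: a listed point, or the origin of a listed thing).
The state is a dict: "time": time; "joint_positions": joint angles; "dq": joint speeds; "tau": joint torques, N m; "tool_pos": TCP position; "tcp_rot": TCP orientation; "contact_force": force on the tool from outside, world axes, zero at the start; "moment": the same for the moment, N m; "grip_width": finger opening in mm; "finger_force": force on a finger pad.
Only numpy, scipy, OpenCV 4.12 (cv2) and the standard library are available. Lean on these libraries where they do the work, as an engineer would, in place of code of your own. Each camera call takes 0.05 s, during which the arm holds its last target. There are 200 camera calls.

## Task

Set up the folding table easel for the painter across the table: raise its tilting rest by the top rail until, let go, it stays at a slope of 60 degrees to the table top. Then take the plum-coloured painting out of the drying rack, set it down right way up on the easel's ledge, centred, painted side outwards, and lay it back gently against the rest before you let go, without upsetting the slope. Leave the other two panels and the cups where they are.

Things in the scene. Friction and masses are not known exactly. Their poses are not given: they have to be found in the camera images.
- easel: Beech tray base of the folding table easel, fixed, placed anew each time (easel and rack may swap sides): tray 140 x 180 mm, 46 mm high, cheeks to 72 mm at the hinge. Origin on the table; x points away from the robot's side to the painter, z up. Tray spans x -25 to +115 mm, y +-90 mm.
- easel_hinge_line (a point): Middle of the hinge axis, parallel to the base's y, 75 mm along +x from its origin, 56 mm high. The friction hinge is stiff (10 to 13 N at the rail move it) and stays where left, but springy: let go, the rest falls back several degrees from where it was held; the painting lowers it about half a degree more; a push of 8 N on the raised rest makes it slip.
- easel_rest: Tilting rest: two stiles (14 x 14 mm, centres 100 mm apart) and a round top rail, open between. Origin mid hinge axis; y along the hinge; -x runs up the stiles to the rail; z square to it, out of the side that takes the painting. Folded, it lies level over the tray, rail on the robot's side. Slope = angle of z from vertical, 0 to 13 degrees at the start; raised, z leans to the painter.
- easel_rail (a point): Middle of the rest's top rail, on its axis: round beech bar 16 mm thick, 136 mm long, parallel to the hinge and 140 mm from it; 86 mm free between the stiles. Folded, it is about 56 mm high, its axis 40 mm from the tray on the robot's side. Axes as the rest's.
- easel_ledge (a point): Where the middle of a panel's foot belongs: on the ledge's upper surface (20 mm up the rest from the hinge axis, 150 mm wide), 15 mm out from the rest's middle plane. Axes as the rest's. The ledge is 25 mm deep, from the stiles' front (7 mm out) to a lip 7 mm high (32 to 37 mm out).
- rack: Drying rack, fixed, placed anew each time: plywood board 200 x 150 x 12 mm with three slots across it, 70 mm apart along its x, each 17 mm wide between two steel wire hoops 78 mm high. Origin on the table, z up; the painted sides of the panels face its +x.
- plum_panel: The painting: wooden panel 140 mm wide, 190 mm high, 14 mm thick, about 0.24 kg, plum and rose with dark lines and windows and a cream top strip; top edge plum. Stands upright in any one of the slots. Origin at the middle of its foot (half its thickness); x square to it, out of its painted side, y along its width, z up its height.
- plum_face (a point): Middle of the painted side of the plum panel, 95 mm above its foot. Axes as the panel's.
- white_panel: Blank white panel 140 x 170 x 14 mm, in another slot; leave it. Origin and axes as for the plum panel.
- ochre_panel: Ochre panel with green and orange patches, 140 x 170 x 14 mm, in another slot; leave it. Origin and axes as for the plum panel.
- mauve_cup: Clear plastic cup of mauve paint, 68 mm across, 95 mm high, loose, on the robot's side, between easel and rack. Origin at its foot.
- green_cup: Clear plastic cup of green paint, 68 mm across, 95 mm high, loose, on the painter's side. Origin at its foot.

How it is judged (in metres and radians):
On the way, in this order (a step that is already met when the one before it is completed fails the run):
1. the rest, let go and with nothing on it, stays at a slope of 60 degrees (within 4) (angle between easel_rest's own z axis and vertical between 0.977 and 1.117 rad and contact force between each of the fingers, plum_panel and easel_rest below 0.2 N and angular speed of easel_rest below 0.1 rad/s), for 0.5 s.
2. the painting, still held, touches the rest with its foot down at the ledge and leans back with the rest (within 10 degrees) (x of plum_panel in the frame of easel_rest between -0.027 and -0.013 m and z of plum_panel in the frame of easel_rest between 0.009 and 0.027 m and angle between the z axis of plum_panel and the x axis of easel_rest, either way round below 0.175 rad and contact force between the fingers and plum_panel above 0.5 N and contact force between plum_panel and easel_rest above 0.3 N), for 0.1 s.
At the end, for the whole second after the job is handed in: The rest stays at a slope of 60 degrees (within 4), and the plum panel stands still on its ledge: foot down on the ledge and behind the lip, within 18 mm of the middle, painted side out, lying back flat (within 6 degrees) against the rest, let go (angle between easel_rest's own z axis and vertical between 0.977 and 1.117 rad and x of plum_panel in the frame of easel_rest between -0.026 and -0.015 m and y of plum_panel in the frame of easel_rest between -0.018 and 0.018 m and z of plum_panel in the frame of easel_rest between 0.011 and 0.024 m and z of plum_face in the frame of easel_rest above 0.017 m and angle between the z axis of plum_panel and the x axis of easel_rest, either way round below 0.1 rad and linear speed of plum_panel below 0.01 m/s); the robot touches nothing.
It fails at once if another panel or a cup is moved more than 25 mm (distance of any of white_panel, ochre_panel, mauve_cup, green_cup from where it was at the start of the episode above 0.025 m).
It fails at once if the plum panel is dropped or knocked hard against the easel (over 40 N) (contact force between plum_panel and easel_rest above 40 N or contact force between plum_panel and easel above 40 N).
It also fails if it takes over 72 s, if anything falls off the work surface, if the arm or the gripper's body presses on something with over 40 N, if the wrist force passes 120 N, or if a joint passes its speed limit or range.

## Working session

There is one attempt and no reset: what is moved stays moved. The work goes in short steps, Python scripts to look and compute and a tool call to move; the robot and the scene stay as the last step left them, time stands still between calls to the robot, and variables do not carry over. Pictures are saved under pics/ and viewed, at most 10 in all, crops included, and the job is handed in when it is done.

Besides the shell and the picture viewer there is one more tool, called after "Call:" as name(argument=value, ...) on one line, values as JSON. send_rows: Moves the arm, as the interface text tells. Its arguments: {"type":"object","properties":{"offset":{"type":"array"},"delta_rot":{"type":"array"},"grip":{"type":"number"}},"required":["offset","delta_rot"]}

```bash
ls; mkdir -p pics
python3 - <<'E'
from plant import get_obs, optics, finder
import cv2, numpy as np
o=get_obs(); print(o['time'],o['tool_pos'],o['tcp_rot'],o['grip_width'])
for n in('side','top'):
    im=optics.capture(n); cv2.imwrite(f'pics/{n}0.png',im[:,:,::-1])
    c=optics.get_calibration(n); print(n,c['fx'],c['fy'],c['cx'],c['cy']); print(np.round(c['world_from_camera'],3).tolist())
    for t in ['easel','easel_hinge_line','easel_rail','easel_ledge','rack','plum_panel','plum_face','white_panel','ochre_panel','mauve_cup','green_cup']:
        r=finder.pinpoint(t,n); print(t,[(np.round(d['uv'],1).tolist(),round(d['confidence'],2)) for d in r[:2]])
E
```

```text
pics
0.0 [ 220.57078754 -475.97727249  226.04480342] [-3.14007088e+00 -2.34318476e-04  4.33823838e-01] 91.71262253591033
side 488.99484722600505 488.99484722600505 275.068248616615 207.65124203037382
[[0.993, -0.079, 0.085, 559.793], [-0.116, -0.635, 0.764, -617.676], [-0.006, -0.769, -0.64, 579.233], [0.0, 0.0, 0.0, 1.0]]
easel [([261.5, 309.7], 0.55)]
easel_hinge_line [([314.3, 287.8], 0.85)]
easel_rail []
easel_ledge [([307.3, 272.1], 0.81)]
rack [([251.6, 186.4], 0.56)]
plum_panel [([288.2, 182.4], 0.91), ([247.5, 177.2], 0.18)]
plum_face [([250.5, 184.8], 0.73)]
white_panel [([248.3, 179.1], 0.6), ([311.6, 285.2], 0.36)]
ochre_panel [([214.3, 175.9], 0.66), ([221.5, 278.5], 0.62)]
mauve_cup [([156.4, 246.2], 0.65)]
green_cup [([377.7, 219.8], 0.76)]
top 451.73193240126517 451.73193240126517 291.4011090818803 209.69554588584984
[[0.012, -0.984, 0.179, 457.277], [-1.0, -0.009, 0.013, -11.0], [-0.011, -0.18, -0.984, 1014.246], [0.0, 0.0, 0.0, 1.0]]
easel [([361.7, 231.7], 0.58)]
easel_hinge_line [([369.4, 193.7], 0.64)]
easel_rail [([364.1, 253.8], 0.61)]
easel_ledge [([370.3, 198.6], 0.9), ([226.8, 228.4], 0.33)]
rack [([221.6, 228.4], 0.96)]
plum_panel [([215.9, 259.8], 0.69), ([234.4, 198.5], 0.67)]
plum_face [([225.6, 185.9], 0.75), ([222.8, 226.8], 0.66)]
white_panel [([226.0, 229.1], 0.89)]
ochre_panel [([218.5, 260.1], 0.72)]
mauve_cup [([291.1, 306.6], 0.59)]
green_cup [([287.5, 138.6], 0.7)]
```

View pics/side0.png

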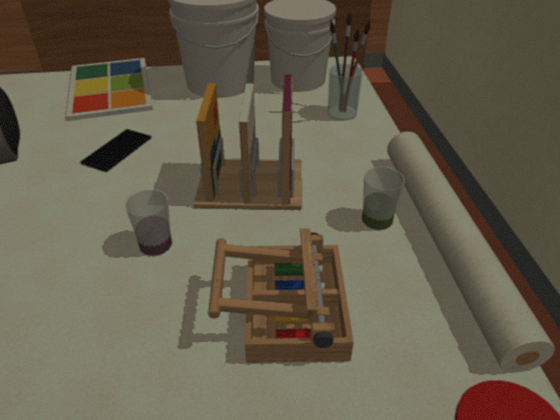

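View pics/top0.png

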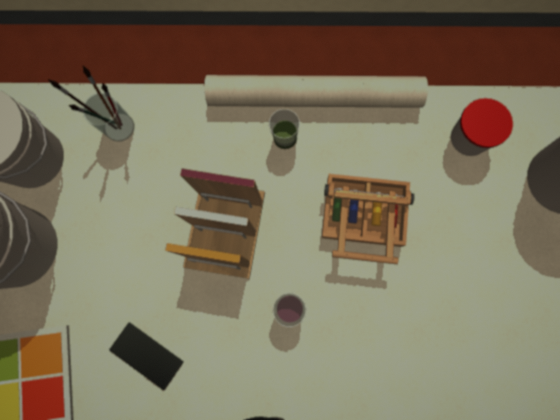

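The side view shows the easel at about (280,300), rail at left (218,275). The rack is at (250,185), with the plum panel in the right slot at column 288. The top view shows the rail at row 255 and the plum top edge from (185,173) to (255,187). Its painted side faces away from the robot.

```bash
cat > h.py <<'E'
import numpy as np, cv2
from plant import get_obs, optics, finder
CAL={n:optics.get_calibration(n) for n in('side','top')}
def proj(n,P):
    c=CAL[n]; P=np.atleast_2d(P); T=np.linalg.inv(c['world_from_camera'])
    q=P@T[:3,:3].T+T[:3,3]; return np.c_[c['fx']*q[:,0]/q[:,2]+c['cx'],c['fy']*q[:,1]/q[:,2]+c['cy']]
def ray(n,uv):
    c=CAL[n]; T=np.array(c['world_from_camera']); d=T[:3,:3]@np.array([(uv[0]-c['cx'])/c['fx'],(uv[1]-c['cy'])/c['fy'],1])
    return T[:3,3],d/np.linalg.norm(d)
def atz(n,uv,z):
    o,d=ray(n,uv); return o+d*(z-o[2])/d[2]
def tri(us,ut):
    A=np.zeros((3,3));b=np.zeros(3);L=[]
    for n,u in(('side',us),('top',ut)):
        o,d=ray(n,u);M=np.eye(3)-np.outer(d,d);A+=M;b+=M@o
    p=np.linalg.solve(A,b); e=[np.hypot(*(proj(n,p)[0]-u)) for n,u in(('side',us),('top',ut))]
    return p,max(e)
E
python3 - <<'E'
from h import *
for t,z,us,ut in [('hinge',56,(314.3,287.8),(369.4,193.7)),('easel',0,(261.5,309.7),(361.7,231.7)),('rail',56,(217,277),(364.1,255.8)),('rack',0,(251.6,186.4),(221.6,228.4)),('plum',12,(288.2,182.4),(234.4,198.5)),('mauve',0,(156.4,246.2),(291.1,306.6)),('green',0,(377.7,219.8),(287.5,138.6))]:
    print(t,np.round(atz('side',us,z)),np.round(atz('top',ut,z)),[np.round(x,1) for x in tri(us,ut)])
s=cv2.imread('pics/side0.png');t=cv2.imread('pics/top0.png')
f=lambda im,x,y,w,h,k:cv2.resize(im[y:y+h,x:x+w],None,fx=k,fy=k,interpolation=cv2.INTER_CUBIC)
a=cv2.convertScaleAbs(f(s,200,220,160,150,2.5),alpha=1.6); b=cv2.convertScaleAbs(f(t,310,165,110,105,3.6),alpha=1.6)
print(a.shape,b.shape)
c=np.zeros((378,796,3),np.uint8);c[:375,:400]=a;c[:378,400:796]=b
cv2.imwrite('pics/easel.png',c)
a=cv2.convertScaleAbs(f(s,185,65,130,150,3.0),alpha=1.6); b=cv2.convertScaleAbs(f(t,160,160,110,125,3.6),alpha=1.6)
c=np.zeros((450,790,3),np.uint8);c[:450,:390]=a;c[:450,390:786]=b
cv2.imwrite('pics/rack.png',c)
E
```

```text
hinge [ 663. -173.   56.] [ 669. -167.   56.] [array([ 667.4, -168. ,   50.3]), np.float64(1.9)]
easel [ 590. -158.    0.] [ 593. -157.    0.] [array([ 5.915e+02, -1.574e+02, -5.000e-01]), np.float64(1.3)]
rail [ 529. -137.   56.] [ 535. -153.   56.] [array([ 531.6, -151.2,   72. ]), np.float64(1.2)]
rack [599. 144.   0.] [598. 160.   0.] [array([599.6, 162.4, -14. ]), np.float64(0.0)]
plum [669. 132.  12.] [665. 132.  12.] [array([666.9, 131.8,  11.9]), np.float64(1.2)]
mauve [425.  -3.   0.] [426.   0.   0.] [array([ 4.253e+02,  2.000e-01, -2.700e+00]), np.float64(0.3)]
green [816.  17.   0.] [812.  13.   0.] [array([812.4,  13.1,   3.6]), np.float64(0.9)]
(375, 400, 3) (378, 396, 3)
```

View pics/easel.png

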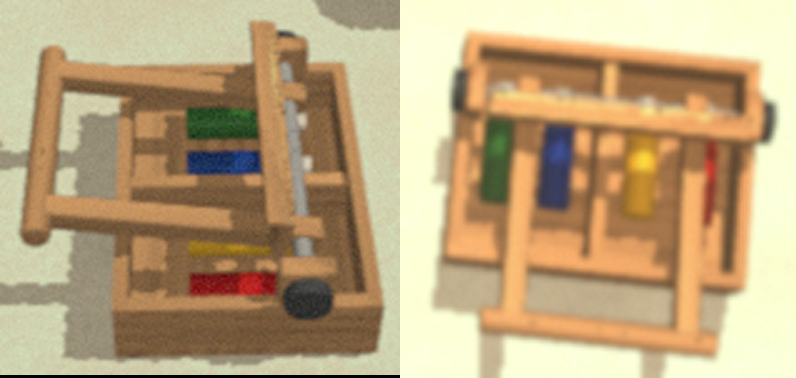

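View pics/rack.png

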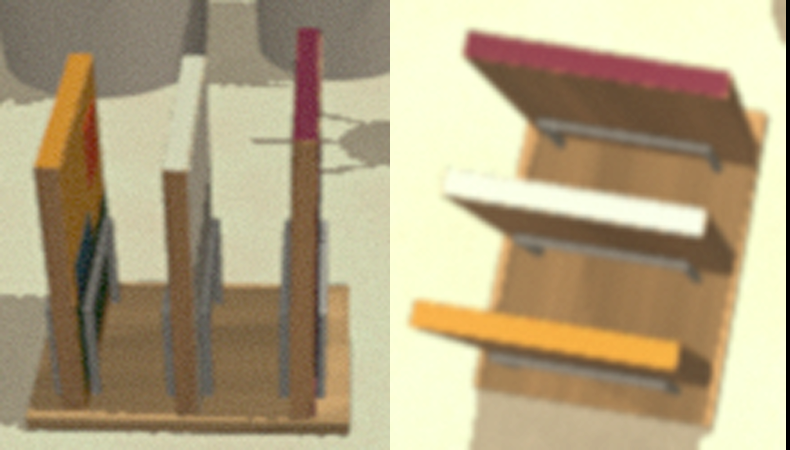

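The easel crop shows the rail ends and tray corners clearly. The rack crop shows the plum top edge corners and the bare back towards the robot. I'll fit the poses from these points.

Run:
```python
from h import *
from scipy.optimize import least_squares
S=lambda x,y:(x/2.5+200,y/2.5+220); T=lambda x,y:((x-400)/3.6+310,y/3.6+165)
S2=lambda x,y:(x/3+185,y/3+65); T2=lambda x,y:((x-390)/3.6+160,y/3.6+160)
print('railL',tri(S(53,52),T(484,320))); print('railR',tri(S(35,237),T(716,346)))
def model(p):
    x,y,w,s=p; c,sn=np.cos(w),np.sin(w)
    W=lambda l:np.array([x+c*l[0]-sn*l[1],y+sn*l[0]+c*l[1],l[2]])
    R=lambda yy:W((75-140*np.cos(s),yy,56+140*np.sin(s)))
    return [('top',W((115,90,46)),T(472,36)),('top',W((115,-90,46)),T(758,66)),('top',W((-25,-90,46)),T(742,288)),('top',W((-25,90,46)),T(446,258)),
     ('side',W((-25,-90,46)),S(117,305)),('side',W((115,-90,46)),S(381,305)),('side',W((115,90,46)),S(342,65)),
     ('side',R(68),S(53,52)),('side',R(-68),S(35,237)),('top',R(68),T(484,320)),('top',R(-68),T(716,346))]
f=lambda p:np.concatenate([proj(n,P)[0]-u for n,P,u in model(p)])
r=least_squares(f,[591,-157,-.07,.1],loss='soft_l1'); print(np.round(r.x,3),np.degrees(r.x[2:]),np.round(f(r.x).reshape(-1,2),1).tolist())
def m2(p):
    x,y,w,h=p; c,sn=np.cos(w),np.sin(w); W=lambda a,b:np.array([x+c*a-sn*b,y+sn*a+c*b,h])
    return [('top',W(7,70),T2(470,32)),('top',W(7,-70),T2(732,72)),('top',W(-7,70),T2(464,52)),('top',W(-7,-70),T2(728,96)),
    ('side',W(-7,-70),S2(294,138)),('side',W(7,-70),S2(318,138)),('side',W(-7,70),S2(300,28)),('side',W(7,70),S2(322,28))]
f=lambda p:np.concatenate([proj(n,P)[0]-u for n,P,u in m2(p)])
r=least_squares(f,[668,132,-.15,200],loss='soft_l1'); print(np.round(r.x,3),np.degrees(r.x[2]),np.round(f(r.x).reshape(-1,2),1).tolist())
```

```text
railL (array([537.11303246, -86.46477142,  78.53255155]), np.float64(0.7930908828615499))
railR (array([ 523.72641396, -219.41923831,   75.97666861]), np.float64(0.8167167369454691))
[ 5.93182e+02 -1.58522e+02 -1.00000e-01  1.51000e-01] [-5.7543197   8.62720222] [[-1.0, -1.8], [1.2, -1.5], [1.3, 0.0], [-0.1, -0.9], [-3.3, 1.4], [0.5, -0.4], [0.2, -2.3], [-0.9, 0.0], [-1.2, -0.0], [-1.1, -0.4], [0.2, -0.3]]
[ 6.66520e+02  1.37266e+02 -1.57000e-01  2.00344e+02] -8.980413420090466 [[-0.4, -1.6], [0.4, -0.7], [-0.3, -0.0], [0.2, -0.2], [-0.9, 0.8], [-0.1, 0.9], [-0.6, -0.5], [-0.2, -0.4]]
```

Rail middle is about (530,-152,77), slope about 8.6°, easel yaw -5.75°. The plum panel's top middle is about (666,137,200), yaw -9°. Next I move above the rail.

Call:
send_rows(offset=[[0.869,-0.34,0.2],[0.869,-0.34,0.2],[0.869,-0.34,0.2]], delta_rot=[[0,0,0],[0,0,0],[0,0,0]], grip=0.36)

```text
time: 1.58
tool_pos: [299.6, -392.9, 202.1]
tcp_rot: [-3.14, -0.0, 0.438]
contact_force: [-0.2, 0.0, 0.4]
grip_width: 66.3
finger_force: 0.0
```

Call:
send_rows(offset=[[0.869,-0.34,0.2],[0.869,-0.34,0.2],[0.869,-0.34,0.2]], delta_rot=[[0,0,0],[0,0,0],[0,0,0]])

```text
time: 1.95
tool_pos: [376.7, -313.2, 178.3]
tcp_rot: [-3.141, 0.0, 0.438]
contact_force: [-0.2, 0.1, 0.7]
grip_width: 36.7
finger_force: 0.0
```

Call:
send_rows(offset=[[0.869,-0.34,0.2],[0.869,-0.34,0.2],[0.869,-0.34,0.2]], delta_rot=[[0,0,0],[0,0,0],[0,0,0]])

```text
time: 2.33
tool_pos: [454.1, -233.3, 154.3]
tcp_rot: [-3.141, 0.0, 0.437]
contact_force: [-0.2, 0.3, -0.3]
grip_width: 33.1
finger_force: 0.0
```

Call:
send_rows(offset=[[0.869,-0.34,0.2],[0.869,-0.34,0.2],[0.869,-0.34,0.2],[0.869,-0.34,0.2],[0.869,-0.34,0.2],[0.869,-0.34,0.2],[0.869,-0.34,0.2],[0.869,-0.34,0.2]], delta_rot=[[0,0,-0.028],[0,0,-0.056],[0,0,-0.084],[0,0,-0.112],[0,0,-0.14],[0,0,-0.165],[0,0,-0.165],[0,0,-0.165]])

```text
time: 3.32
tool_pos: [530.4, -154.4, 131.0]
tcp_rot: [3.141, 0.001, 1.466]
contact_force: [0.3, -0.6, -0.5]
grip_width: 33.0
finger_force: 0.0
```

Call:
send_rows(offset=[[0,0,0.4],[0,0,0.6],[0,0,0.6],[0,0,0.6]], delta_rot=[[0,0,0],[0,0,0],[0,0,0],[0,0,0]])

```text
time: 3.82
tool_pos: [531.3, -153.6, 59.8]
tcp_rot: [3.14, 0.001, 1.469]
contact_force: [-0.0, -0.2, 0.6]
grip_width: 33.0
finger_force: 0.0
```

Call:
send_rows(offset=[[0,0,0],[0,0,0],[0,0,0],[0,0,0],[0,0,0]], delta_rot=[[0,0,0],[0,0,0],[0,0,0],[0,0,0],[0,0,0]], grip=0.0)

```text
time: 4.45
tool_pos: [530.3, -153.0, 58.7]
tcp_rot: [-3.141, 0.0, 1.471]
contact_force: [-2.6, 1.0, 1.8]
grip_width: 15.1
finger_force: 30.0
```

Run:
```python
from h import *
o=get_obs();print({k:np.round(o[k],3).tolist() for k in o})
s=optics.capture('side');t=optics.capture('top')
f=lambda im,x,y,w,h,k:cv2.convertScaleAbs(cv2.resize(im[y:y+h,x:x+w,::-1],None,fx=k,fy=k,interpolation=cv2.INTER_CUBIC),alpha=1.6)
c=np.zeros((400,800,3),np.uint8);c[:,:400]=f(s,180,200,200,200,2);c[:,400:]=f(t,280,120,200,200,2)
cv2.imwrite('pics/grip.png',c)
```

```text
{'time': 4.45, 'joint_positions': [-0.42, 0.577, 1.657, -0.0, 0.908, -0.319], 'dq': [0.001, 0.002, -0.001, -0.001, -0.0, 0.0], 'tau': [0.61, -48.826, -19.915, 0.378, -0.648, -0.005], 'tool_pos': [530.31, -152.962, 58.732], 'tcp_rot': [-3.141, 0.0, 1.471], 'contact_force': [-2.646, 1.014, 1.813], 'moment': [-0.062, 0.332, -0.02], 'finger_force': 30.0, 'grip_width': 15.126}
```

View pics/grip.png

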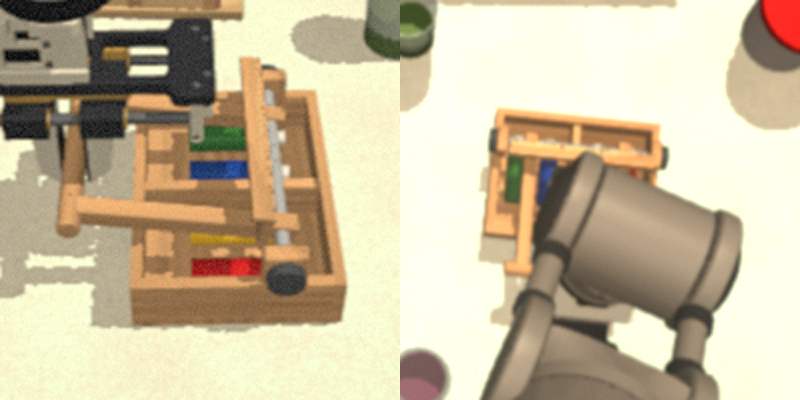

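Both fingers are round the rail between the stiles (side view, about (75,140) in the crop), holding at 15 mm. Now I raise it along the arc to 64°.

Call:
send_rows(offset=[[0,0.0267,-0.1275],[0,0.0718,-0.2625],[0,0.1332,-0.391],[0,0.21,-0.511],[0,0.3,-0.621],[0,0.403,-0.719],[0,0.518,-0.804],[0,0.6425,-0.874]], delta_rot=[[0,0,0],[0,0,0],[0,0,0],[0,0,0],[0,0,0],[0,0,0],[0,0,0],[0,0,0]])

```text
time: 5.55
tool_pos: [600.3, -160.2, 165.8]
tcp_rot: [-3.125, -0.0, 1.471]
contact_force: [-31.6, 2.3, 30.8]
grip_width: 15.6
finger_force: 30.0
```

Call:
send_rows(offset=[[0,0,0],[0,0,0],[0,0,0]], delta_rot=[[0,0,0],[0,0,0],[0,0,0]])

```text
time: 5.92
tool_pos: [604.2, -160.7, 167.5]
tcp_rot: [-3.137, 0.001, 1.471]
contact_force: [-22.4, 2.5, 28.1]
grip_width: 14.9
finger_force: 30.0
```

Run:
```python
from h import *
o=get_obs();print({k:np.round(o[k],3).tolist() for k in o})
p=o['tool_pos']+np.array([0,0,-19.])*-1
H=np.array([667.8,-166,56]);d=p-H;x=d[0]*np.cos(.1)-d[1]*np.sin(.1);print(x,np.hypot(x,d[2]),np.degrees(np.arctan2(d[2],-x)))
```

```text
{'time': 5.925, 'joint_positions': [-0.381, 0.575, 1.311, -0.003, 1.259, -0.28], 'dq': [0.001, -0.002, 0.0, -0.0, -0.002, -0.001], 'tau': [2.102, -38.234, -24.722, 1.909, -6.71, 0.041], 'tool_pos': [604.236, -160.743, 167.528], 'tcp_rot': [-3.137, 0.001, 1.471], 'contact_force': [-22.441, 2.467, 28.059], 'moment': [0.406, 3.895, 0.025], 'finger_force': 30.007, 'grip_width': 14.933}
-63.77076224567439 145.27343239690035 63.961781751767134
```

Call:
send_rows(offset=[[0,0,0],[0,0,0],[0,0,0],[0,0,0],[0,0,0],[0,0,0],[0,0,0]], delta_rot=[[0,0,0],[0,0,0],[0,0,0],[0,0,0],[0,0,0],[0,0,0],[0,0,0]], grip=1.0)

```text
time: 6.8
tool_pos: [607.4, -160.6, 163.6]
tcp_rot: [3.141, 0.0, 1.471]
contact_force: [0.9, 0.8, 0.8]
grip_width: 80.4
finger_force: 0.0
```

Call:
send_rows(offset=[[0,0,-0.4],[0,0,-0.8],[0.0,0,-1.0],[0.5,0,-1.0],[1.0,0,-1.0],[1,0,-1]], delta_rot=[[0,0,0],[0,0,0],[0,0,0],[0,0,0],[0,0,0],[0,0,0]])

```text
time: 7.55
tool_pos: [619.4, -37.1, 283.9]
tcp_rot: [3.141, -0.001, 1.476]
contact_force: [-0.9, -0.1, -0.2]
grip_width: 91.9
finger_force: 0.0
```

Run:
```python
from h import *
o=get_obs();print(o['time'],o['tool_pos'])
s=optics.capture('side');t=optics.capture('top')
for n in('side','top'):
    for k in('easel_rail','easel_ledge','easel_hinge_line'):
        print(n,k,[(np.round(d['uv'],1).tolist(),round(d['confidence'],2)) for d in finder.pinpoint(k,n)[:2]])
f=lambda im,x,y,w,h,k:cv2.convertScaleAbs(cv2.resize(im[y:y+h,x:x+w,::-1],None,fx=k,fy=k,interpolation=cv2.INTER_CUBIC),alpha=1.6)
c=np.zeros((400,800,3),np.uint8);c[:,:400]=f(s,210,200,160,160,2.5);c[:,400:]=f(t,300,130,160,160,2.5)
cv2.imwrite('pics/raised.png',c)
```

```text
7.55 [619.43632484 -37.06751957 283.86341856]
side easel_rail [([266.6, 222.6], 0.85)]
side easel_ledge [([318.7, 272.3], 0.72), ([266.5, 225.6], 0.16)]
side easel_hinge_line [([314.1, 286.4], 0.57)]
top easel_rail [([373.9, 213.1], 0.82)]
top easel_ledge [([369.6, 188.3], 0.68)]
top easel_hinge_line [([369.1, 193.9], 0.94)]
```

View pics/raised.png

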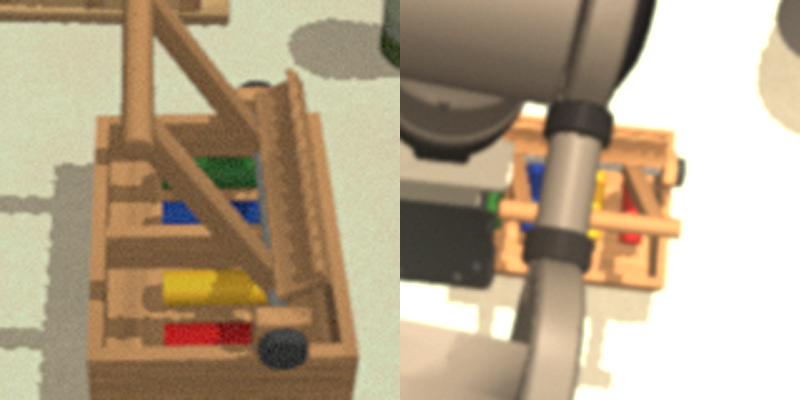

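The rest stands raised. In the side crop the rail's near end is at (139,137) and the knob at (283,348). In the top crop the rail runs from (500,211) to (680,228). I'll refit the slope from these.

```bash
cat > slope.py <<'E'
from h import *
from scipy.optimize import least_squares
S=lambda x,y:(x/2.5+200,y/2.5+220); T=lambda x,y:((x-400)/3.6+310,y/3.6+165)
def W(p,l):
    x,y,w=p[:3]; c,s=np.cos(w),np.sin(w); return np.array([x+c*l[0]-s*l[1],y+s*l[0]+c*l[1],l[2]])
R=lambda p,s,yy,r=140,n=0:W(p,(75-r*np.cos(s)+n*np.sin(s),yy,56+r*np.sin(s)+n*np.cos(s)))
E
python3 - <<'E'
from slope import *
A=lambda x,y:(x/2.5+210,y/2.5+200);B=lambda x,y:((x-400)/2.5+300,y/2.5+130)
def model(p):
    s0,s1=p[3:5]
    m=[('top',W(p,(115,90,46)),T(472,36)),('top',W(p,(115,-90,46)),T(758,66)),('top',W(p,(-25,-90,46)),T(742,288)),('top',W(p,(-25,90,46)),T(446,258)),
     ('side',W(p,(115,-90,46)),S(381,305)),('side',W(p,(115,90,46)),S(342,65)),
     ('side',R(p,s0,68),S(53,52)),('side',R(p,s0,-68),S(35,237)),('top',R(p,s0,68),T(484,320)),('top',R(p,s0,-68),T(716,346)),
     ('side',R(p,s1,-68),A(139,137)),('top',R(p,s1,-68),B(680,228)),('side',R(p,s1,0),(266.6,222.6)),('top',R(p,s1,0),(373.9,214.5)),
     ('side',W(p,(75,0,56)),(314.2,287)),('top',W(p,(75,0,56)),(369.2,193.8))]
    return m
f=lambda p:np.concatenate([proj(n,P)[0]-u for n,P,u in model(p)])
g=lambda p:np.concatenate([proj(n,P)[0]+p[5:7]*(n=='side')+p[7:9]*(n=='top')-u for n,P,u in model(p)]+[p[5:9]/1.5])
for F,n in((f,5),(g,9)):
    r=least_squares(F,[591,-157,-.07,.1,1,0,0,0,0][:n],loss='soft_l1')
    print(np.round(r.x,3),np.degrees(r.x[2:5]),r.cost); print(np.round(F(r.x)[:32].reshape(-1,2),1).tolist())
print(tri(A(139,137),B(680,228)),tri((266.6,222.6),(373.9,214.5)))
E
```

```text
[ 5.92674e+02 -1.58538e+02 -1.06000e-01  1.50000e-01  1.06200e+00] [-6.05405643  8.5744653  60.86136093] 19.01788221066002
[[-0.7, -1.7], [1.4, -1.0], [1.3, 0.5], [-0.1, -0.8], [-0.2, 0.0], [0.2, -2.0], [-1.0, -0.0], [-1.9, -0.1], [-1.2, -0.3], [0.1, 0.1], [0.3, 3.2], [0.7, -1.2], [-0.5, -3.7], [2.4, 1.4], [1.9, -3.2], [-0.1, 0.6]]
[ 5.92996e+02 -1.56767e+02 -1.01000e-01  1.75000e-01  1.06000e+00
  1.64000e-01  2.57300e+00  4.18000e-01  5.66000e-01] [-5.81536393 10.02964341 60.7276255 ] 16.45017305990411
[[-1.3, -1.2], [0.8, -0.8], [0.9, 0.7], [-0.5, -0.3], [0.1, 1.1], [0.1, -0.4], [-0.6, 0.1], [-1.1, -0.3], [-1.4, -0.2], [0.1, -0.0], [0.6, 4.8], [0.1, -0.8], [-0.4, -2.0], [1.8, 2.0], [2.0, -1.8], [-0.6, 1.0]]
(array([ 590.95878869, -224.78897744,  181.17013363]), np.float64(1.1466612144727206)) (array([ 601.87202525, -156.34907791,  169.77747331]), np.float64(1.3280387700728198))
```

Slope is about 60.8°, within the band. Now over to the plum panel.

Call:
send_rows(offset=[[0.37,0.064,0],[0.742,0.127,0],[0.742,0.127,0]], delta_rot=[[0,0,0],[0,0,0],[0,0,0]], grip=0.55)

```text
time: 8.32
tool_pos: [643.7, 48.1, 283.2]
tcp_rot: [-3.141, -0.001, 1.473]
contact_force: [-0.3, -1.4, -0.5]
grip_width: 66.1
finger_force: 0.0
```

Call:
send_rows(offset=[[0.37,0.064,0],[0.742,0.127,0.0],[0.742,0.127,0.2],[0.742,0.127,0.3],[0.742,0.127,0.3]], delta_rot=[[0,0,0.005],[0,0,0.0099],[0,0,0.0099],[0,0,0.0099],[0,0,0.0099]])

```text
time: 8.95
tool_pos: [667.1, 131.5, 246.6]
tcp_rot: [-3.139, 0.001, 1.407]
contact_force: [-0.2, -0.0, -0.3]
grip_width: 50.8
finger_force: 0.0
```

Run:
```python
from h import *
o=get_obs();print(o['time'],o['tool_pos'],o['tcp_rot'],o['grip_width'])
s=optics.capture('side');t=optics.capture('top')
f=lambda im,x,y,w,h,k:cv2.convertScaleAbs(cv2.resize(im[y:y+h,x:x+w,::-1],None,fx=k,fy=k,interpolation=cv2.INTER_CUBIC),alpha=1.6)
c=np.zeros((600,800,3),np.uint8);c[:,:400]=f(s,200,50,160,240,2.5);c[:,400:]=f(t,300,100,160,240,2.5)
cv2.imwrite('pics/above.png',c)
```

```text
8.95 [667.07180235 131.47280058 246.58623413] [-3.13935471e+00  8.73494739e-04  1.40680167e+00] 50.84433708533903
```

View pics/above.png

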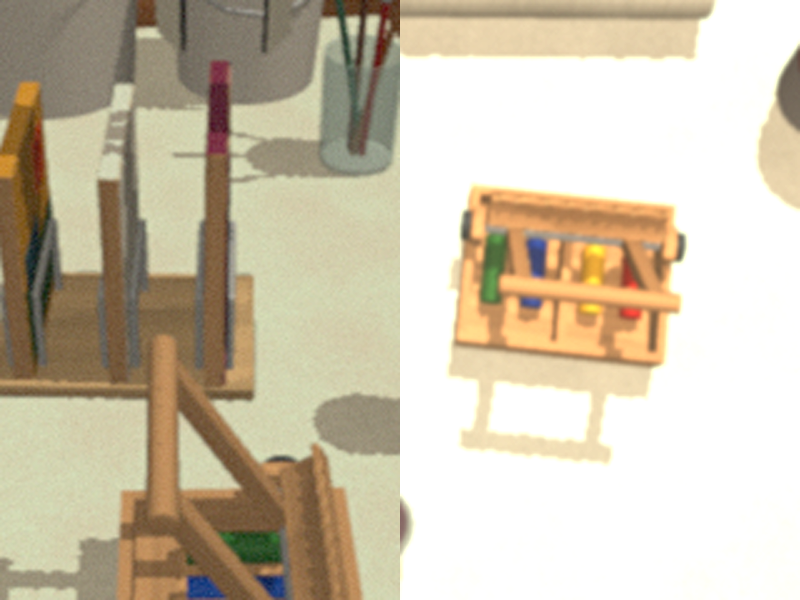

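Side crop: rail from (163,342) to (163,515). Top crop: rail from (501,287) to (679,302). The plum top edge is at (220,65)-(217,152) in the side crop, undisturbed.

Run:
```python
from slope import *
A=lambda x,y:(x/2.5+200,y/2.5+50);B=lambda x,y:((x-400)/2.5+300,y/2.5+100)
def model(p):
    s0,s1=p[3:5]
    return [('top',W(p,(115,90,46)),T(472,36)),('top',W(p,(115,-90,46)),T(758,66)),('top',W(p,(-25,-90,46)),T(742,288)),('top',W(p,(-25,90,46)),T(446,258)),
     ('side',W(p,(115,-90,46)),S(381,305)),('side',W(p,(115,90,46)),S(342,65)),
     ('side',R(p,s0,68),S(53,52)),('side',R(p,s0,-68),S(35,237)),('top',R(p,s0,68),T(484,320)),('top',R(p,s0,-68),T(716,346)),
     ('side',R(p,s1,-68),A(163,515)),('side',R(p,s1,68),A(163,342)),('top',R(p,s1,-68),B(679,302)),('top',R(p,s1,68),B(501,287))]
g=lambda p:np.concatenate([proj(n,P)[0]+p[5:7]*(n=='side')+p[7:9]*(n=='top')-u for n,P,u in model(p)]+[p[5:9]/1.5])
r=least_squares(g,[591,-157,-.07,.1,1,0,0,0,0],loss='soft_l1')
print(np.round(r.x,3),np.degrees(r.x[2:5]),r.cost); print(np.round(g(r.x)[:28].reshape(-1,2),1).tolist())
a,b=tri(A(163,342),B(501,287))[0],tri(A(163,515),B(679,302))[0];print(a,b,(a+b)/2)
for p in([667,131.5,246.6],):print(proj('side',p),proj('top',p))
```

```text
[ 5.93132e+02 -1.57579e+02 -9.90000e-02  1.59000e-01  1.04800e+00
  3.01000e-01  9.01000e-01  2.86000e-01  7.89000e-01] [-5.68886305  9.1098793  60.04209424] 8.523205277566133
[[-1.2, -0.9], [0.9, -0.7], [1.2, 0.8], [-0.2, 0.0], [0.6, -0.2], [0.3, -1.8], [-0.6, -0.0], [-0.9, -0.3], [-1.2, 0.3], [0.2, 0.3], [0.2, 2.9], [0.1, 0.1], [0.6, 0.6], [-0.7, -1.2]]
[603.13696619 -92.21786777 176.89596617] [ 591.23680259 -224.58584279  179.23993784] [ 597.18688439 -158.40185528  178.06795201]
[[288.53298722  67.00410519]] [[216.52804168 169.99733292]]
```

Call:
send_rows(offset=[[0.046,-0.012,0.2],[0.046,-0.012,0.45],[0.046,-0.012,0.6],[0.046,-0.012,0.705],[0.046,-0.012,0.705]], delta_rot=[[0,0,0],[0,0,0],[0,0,0],[0,0,0],[0,0,0]])

```text
time: 9.68
tool_pos: [666.9, 138.1, 162.8]
tcp_rot: [-3.141, 0.0, 1.408]
contact_force: [0.6, 0.0, 0.4]
grip_width: 50.2
finger_force: 0.0
```

Call:
send_rows(offset=[[0,0,0],[0,0,0],[0,0,0],[0,0,0],[0,0,0],[0,0,0],[0,0,0]], delta_rot=[[0,0,0],[0,0,0],[0,0,0],[0,0,0],[0,0,0],[0,0,0],[0,0,0]], grip=0.0)

```text
time: 10.55
tool_pos: [666.6, 138.6, 163.1]
tcp_rot: [-3.141, 0.0, 1.409]
contact_force: [-3.6, 0.6, 3.6]
grip_width: 14.2
finger_force: 29.9
```

Slope now reads 60.0°. The panel is held at 14.2 mm, so I lift it, carry it sideways and line up the yaw.

Call:
send_rows(offset=[[0,0,-0.15],[0,0,-0.4],[0,0,-0.7],[0,0,-1.0],[0,0,-1.0]], delta_rot=[[0,0,0],[0,0,0],[0,0,0],[0,0,0],[0,0,0]])

```text
time: 11.18
tool_pos: [668.4, 138.6, 285.8]
tcp_rot: [3.135, -0.002, 1.408]
contact_force: [0.0, -0.4, -2.3]
grip_width: 13.9
finger_force: 30.0
```

Call:
send_rows(offset=[[-0.2,0.0,0],[-0.5,0.01,0],[-0.8,0.02,0],[-0.98,0.02,0],[-0.98,0.02,0],[-0.98,0.02,0]], delta_rot=[[0,0,0],[0,0,-0.005],[0,0,-0.01],[0,0,-0.01],[0,0,-0.01],[0,0,-0.01]])

```text
time: 11.92
tool_pos: [650.2, 22.7, 282.5]
tcp_rot: [-3.141, -0.001, 1.471]
contact_force: [0.8, -0.8, -3.0]
grip_width: 14.0
finger_force: 30.0
```

Run:
```python
from h import *
o=get_obs();print(o['time'],o['tool_pos'],o['tcp_rot'],o['grip_width'],o['contact_force'],o['moment'])
s=optics.capture('side');t=optics.capture('top')
p=np.array(o['tool_pos'])
for n in('side','top'):print(n,proj(n,[p,p-[0,0,151]]).round(1).tolist(),[(np.round(d['uv'],1).tolist(),round(d['confidence'],2)) for d in finder.pinpoint('plum_panel',n)[:2]])
f=lambda im,x,y,w,h,k:cv2.convertScaleAbs(cv2.resize(im[y:y+h,x:x+w,::-1],None,fx=k,fy=k,interpolation=cv2.INTER_CUBIC),alpha=1.6)
c=np.zeros((600,800,3),np.uint8);c[:,:400]=f(s,200,50,160,240,2.5);c[:,400:]=f(t,180,80,160,240,2.5)
cv2.imwrite('pics/held.png',c)
```

```text
11.925 [650.21099535  22.65596663 282.46254479] [-3.14091137e+00 -5.29500655e-04  1.47104559e+00] 14.047416614533509 [ 0.75202628 -0.78288404 -3.02275823] [-0.00309811 -0.08693794 -0.04431372]
side [[287.6, 75.5], [286.6, 164.3]] [([286.3, 163.8], 0.87)]
top [[277.4, 174.6], [280.5, 193.9]] []
```

View pics/held.png

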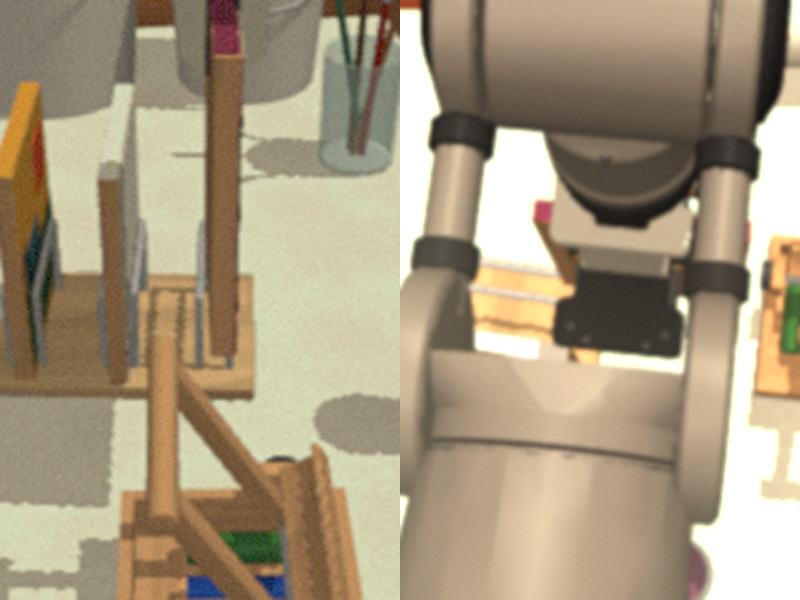

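The panel hangs straight. Its foot shows at (286.3,163.8), matching the predicted (286.6,164.3), so the foot is 151 mm below the TCP. Now I tilt it 30°.

Call:
send_rows(offset=[[0,0,0],[-0.1,-0.06,0.0],[-0.2,-0.15,0.0],[-0.3,-0.22,0.02],[-0.39,-0.296,0.02],[-0.39,-0.296,0.02],[-0.39,-0.296,0.02]], delta_rot=[[-0.015,0,0],[-0.033,0,0],[-0.05,0,0],[-0.068,0,0],[-0.0833,0,0],[-0.0833,0,0],[-0.0833,0,0]])

```text
time: 13.0
tool_pos: [611.2, -20.6, 281.5]
tcp_rot: [2.618, -0.0, 1.472]
contact_force: [-0.8, 0.2, -1.7]
grip_width: 13.7
finger_force: 30.0
```

```bash
cat > goal.py <<'E'
from h import *
from scipy.spatial.transform import Rotation as Ro
H=np.array([667.7,-165.0,56]);yaw=-.099
def goal(ua,na,slope=60.,L=151):
    E=Ro.from_euler('z',yaw).as_matrix(); s=np.radians(slope)
    u=E@[-np.cos(s),0,np.sin(s)];n=E@[np.sin(s),0,np.cos(s)]
    return H+(L+ua)*u+na*n, np.c_[E[:,1],n,-u]
def go(ua,na,**k):
    o=get_obs();Rt=Ro.from_euler('xyz',o['tcp_rot']).as_matrix();p,Rg=goal(ua,na,**k)
    print('off',np.round(Rt.T@(p-o['tool_pos'])/120,4),'rot',np.round(Ro.from_matrix(Rt.T@Rg).as_rotvec()/2/np.pi,4))
def where(slope=60.):
    o=get_obs();p,Rg=goal(0,0,slope);d=np.array(o['tool_pos'])-p; print('t',o['time'],'u %.1f n %.1f y %.1f'%(-d@Rg[:,2],d@Rg[:,1],d@Rg[:,0]),'F(y,n,-u)',np.round(Rg.T@o['contact_force'],2),'w',round(o['grip_width'],1))
E
python3 -c "
from goal import *
where(); go(80,35)"
```

```text
t 13.0 u 79.6 n 51.7 y 138.1 F(y,n,-u) [ 0.1  -1.53  1.08] w 13.7
off [-1.1508 -0.139  -0.0034] rot [ 0.0001  0.     -0.    ]
```

Call:
send_rows(offset=[[-0.2,0,0],[-0.6,0,0],[-0.9,0,0],[-0.9,0,0]], delta_rot=[[0,0,0],[0,0,0],[0,0,0],[0,0,0]])

```text
time: 13.5
tool_pos: [600.7, -130.9, 281.0]
tcp_rot: [2.618, 0.0, 1.469]
contact_force: [0.3, 0.1, -2.5]
grip_width: 13.6
finger_force: 30.0
```

Call:
send_rows(offset=[[-0.15,-0.07,0],[-0.25,-0.139,0],[-0.25,-0.139,0],[-0.25,-0.139,0]], delta_rot=[[0,0,0],[0,0,0],[0,0,0],[0,0,0]])

```text
time: 14.0
tool_pos: [583.0, -156.1, 272.7]
tcp_rot: [2.618, -0.0, 1.472]
contact_force: [-0.5, -0.8, -2.8]
grip_width: 14.1
finger_force: 30.0
```

Run:
```python
from goal import *
where(); go(45,21)
s=optics.capture('side');t=optics.capture('top')
o=get_obs();E=goal(0,0)[1];foot=o['tool_pos']+151*E[:,2]
for n in('side','top'):
    print(n,proj(n,[foot]).round(1).tolist(),[(np.round(d['uv'],1).tolist(),round(d['confidence'],2)) for d in finder.pinpoint('plum_panel',n)[:2]])
    print(' ledge',proj(n,goal(20,15,L=0)[0]).round(1).tolist(),[(np.round(d['uv'],1).tolist(),round(d['confidence'],2)) for d in finder.pinpoint('easel_ledge',n)[:2]])
f=lambda im,x,y,w,h,k:cv2.convertScaleAbs(cv2.resize(im[y:y+h,x:x+w,::-1],None,fx=k,fy=k,interpolation=cv2.INTER_CUBIC),alpha=1.6)
c=np.zeros((450,800,3),np.uint8);c[:,:400]=f(s,200,170,160,180,2.5);c[:,400:]=f(t,300,100,160,180,2.5)
cv2.imwrite('pics/hover.png',c)
```

```text
t 14.0 u 79.2 n 34.6 y 0.5 F(y,n,-u) [-0.81 -1.75  2.28] w 14.1
off [-0.0041 -0.1134  0.285 ] rot [ 0. -0.  0.]
side [[311.8, 238.5]] [([313.3, 241.5], 0.79), ([378.3, 220.5], 0.47)]
 ledge [[319.2, 270.9]] [([318.2, 270.6], 0.58)]
top [[374.6, 189.8]] [([376.7, 189.3], 0.69)]
 ledge [[370.4, 190.4]] [([368.7, 191.6], 0.88), ([369.7, 193.8], 0.71)]
```

View pics/hover.png

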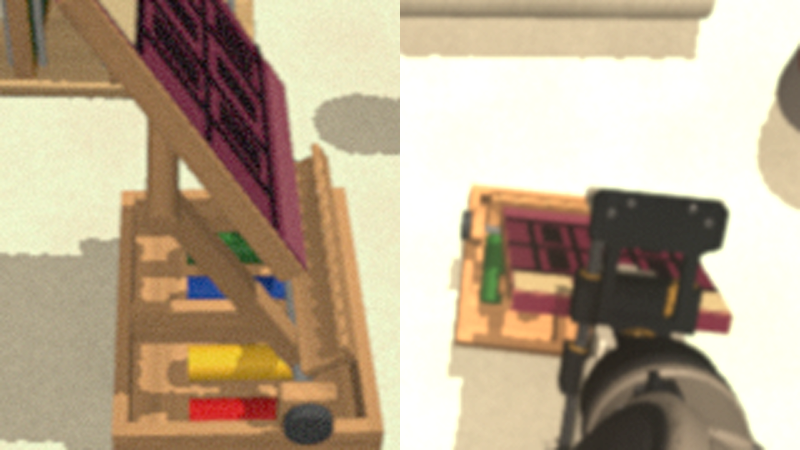

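The panel hovers parallel to the rest, foot above the ledge, painted side out. Measured ledge and foot points agree with the model within about 2 mm. Lowering.

Call:
send_rows(offset=[[0,-0.06,0.08],[-0.004,-0.113,0.18],[-0.004,-0.113,0.28],[-0.004,-0.113,0.37],[-0.004,-0.113,0.43],[-0.004,-0.113,0.45],[-0.004,-0.113,0.45]], delta_rot=[[0,0,0],[0,0,0],[0,0,0],[0,0,0],[0,0,0],[0,0,0],[0,0,0]])

```text
time: 15.18
tool_pos: [597.4, -158.8, 218.8]
tcp_rot: [2.618, 0.0, 1.471]
contact_force: [-0.5, -0.1, -2.2]
grip_width: 14.1
finger_force: 30.0
```

Run:
```python
from goal import *
where()
s=optics.capture('side');t=optics.capture('top')
f=lambda im,x,y,w,h,k:cv2.convertScaleAbs(cv2.resize(im[y:y+h,x:x+w,::-1],None,fx=k,fy=k,interpolation=cv2.INTER_CUBIC),alpha=1.6)
c=f(s,230,200,130,150,4); cv2.imwrite('pics/low.png',c)
```

```text
t 15.175 u 25.2 n 20.3 y -0.8 F(y,n,-u) [-0.12 -1.47  1.66] w 14.1
```

View pics/low.png

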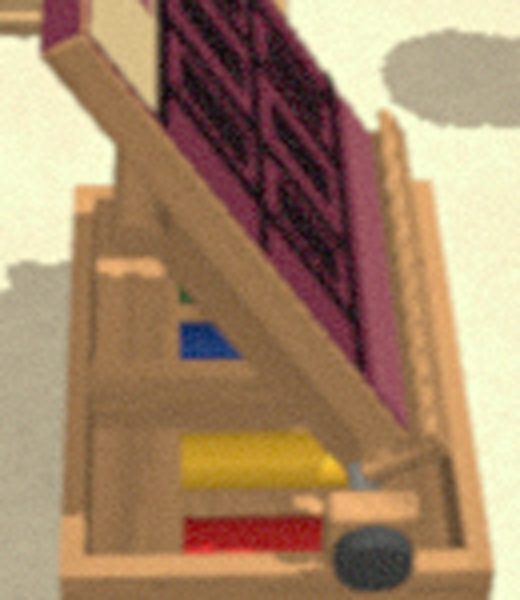

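The foot sits just above the ledge, inside the lip (foot corner at (405,430), lip to its right). I'll lower in small steps, watching the force.

Call:
send_rows(offset=[[0,0,0.012],[0,0,0.025],[0,0,0.025]], delta_rot=[[0,0,0],[0,0,0],[0,0,0]])

```text
time: 15.65
tool_pos: [598.8, -159.0, 216.0]
tcp_rot: [2.618, 0.0, 1.471]
contact_force: [-0.3, 0.1, -2.9]
grip_width: 13.7
finger_force: 30.0
```

Call:
send_rows(offset=[[0,0,0.008],[0,0,0.008],[0,0,0.008]], delta_rot=[[0,0,0],[0,0,0],[0,0,0]])

```text
time: 16.02
tool_pos: [599.3, -159.0, 215.3]
tcp_rot: [2.618, 0.0, 1.471]
contact_force: [-0.0, 0.2, -2.4]
grip_width: 14.0
finger_force: 30.0
```

Call:
send_rows(offset=[[0,0,0.008],[0,0,0.008],[0,0,0.008]], delta_rot=[[0,0,0],[0,0,0],[0,0,0]])

```text
time: 16.4
tool_pos: [599.8, -159.1, 214.5]
tcp_rot: [2.618, 0.0, 1.471]
contact_force: [-0.0, 0.3, -2.4]
grip_width: 13.9
finger_force: 30.0
```

```bash
python3 -c "
from goal import *
where()"
```

```text
t 16.4 u 20.4 n 20.2 y -0.9 F(y,n,-u) [ 0.25 -1.28  2.07] w 13.9
```

Call:
send_rows(offset=[[0,0,0.008],[0,0,0.008],[0,0,0.008]], delta_rot=[[0,0,0],[0,0,0],[0,0,0]])

```text
time: 16.77
tool_pos: [600.3, -159.2, 214.2]
tcp_rot: [2.617, 0.0, 1.471]
contact_force: [-4.9, 1.6, 3.5]
grip_width: 13.9
finger_force: 30.0
```

Call:
send_rows(offset=[[0,0,0.006],[0,0,0.006],[0,0,0.006]], delta_rot=[[0,0,0],[0,0,0],[0,0,0]])

```text
time: 17.15
tool_pos: [600.6, -159.3, 214.1]
tcp_rot: [2.617, 0.001, 1.471]
contact_force: [-8.0, 1.0, 8.8]
grip_width: 14.0
finger_force: 30.0
```

The foot is on the ledge with about 10 N. I lighten it a little and lay the panel back.

Call:
send_rows(offset=[[0,0,-0.006],[0,-0.01,-0.006],[0,-0.02,-0.006],[0,-0.025,-0.006],[0,-0.025,-0.006]], delta_rot=[[0,0,0],[0,0,0],[0,0,0],[0,0,0],[0,0,0]])

```text
time: 17.77
tool_pos: [598.9, -159.3, 213.5]
tcp_rot: [2.614, 0.001, 1.47]
contact_force: [-0.5, 1.6, 5.0]
grip_width: 14.0
finger_force: 30.0
```

```bash
python3 -c "
from goal import *
where()"
```

```text
t 17.775 u 19.9 n 18.9 y -1.1 F(y,n,-u) [ 1.51  1.97 -4.68] w 14.0
```

Call:
send_rows(offset=[[0,0,-0.005],[0,0,-0.005],[0,0,-0.005]], delta_rot=[[0,0,0],[0,0,0],[0,0,0]])

```text
time: 18.15
tool_pos: [597.7, -159.0, 212.9]
tcp_rot: [2.617, 0.0, 1.471]
contact_force: [0.1, -0.7, 2.8]
grip_width: 13.8
finger_force: 30.0
```

```bash
python3 -c "
from goal import *
where()
s=optics.capture('side')
c=cv2.convertScaleAbs(cv2.resize(s[200:350,230:360,::-1],None,fx=4,fy=4,interpolation=cv2.INTER_CUBIC),alpha=1.6); cv2.imwrite('pics/lean.png',c)
"
```

```text
t 18.15 u 20.0 n 17.6 y -1.0 F(y,n,-u) [-0.73  1.54 -2.37] w 13.8
```

View pics/lean.png

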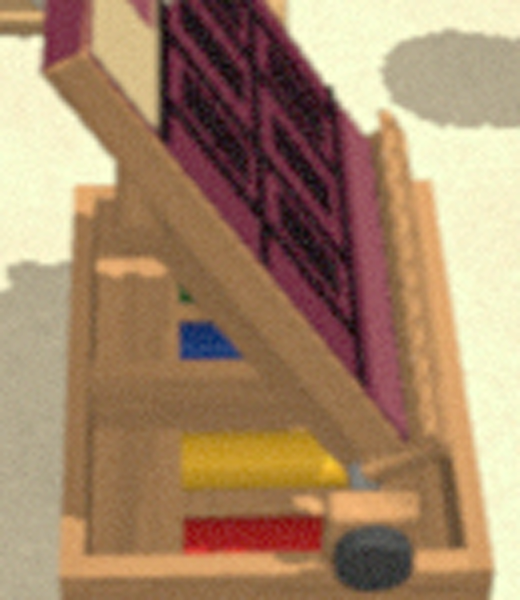

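The panel stands on the ledge (10th view, the last allowed), nearly against the rest. I'll go a bit further by force.

Call:
send_rows(offset=[[0,-0.004,-0.002],[0,-0.008,-0.002],[0,-0.008,-0.002]], delta_rot=[[0,0,0],[0,0,0],[0,0,0]])

```text
time: 18.58
tool_pos: [596.1, -158.6, 212.0]
tcp_rot: [2.619, -0.0, 1.471]
contact_force: [-0.0, 0.3, 1.7]
grip_width: 14.1
finger_force: 30.0
```

```bash
python3 -c "
from goal import *
where()"
```

```text
t 18.575 u 20.0 n 15.8 y -0.8 F(y,n,-u) [ 0.33  0.8  -1.54] w 14.1
```

Call:
send_rows(offset=[[0,-0.004,0],[0,-0.006,0],[0,-0.006,0]], delta_rot=[[0,0,0],[0,0,0],[0,0,0]])

```text
time: 18.95
tool_pos: [595.6, -158.6, 211.7]
tcp_rot: [2.619, -0.0, 1.471]
contact_force: [0.6, 0.3, 1.1]
grip_width: 13.8
finger_force: 30.0
```

```bash
python3 -c "
from goal import *
where()"
```

```text
t 18.95 u 20.1 n 15.2 y -0.7 F(y,n,-u) [ 0.37  0.99 -0.66] w 13.8
```

Call:
send_rows(offset=[[0,-0.004,0],[0,-0.006,0],[0,-0.006,0]], delta_rot=[[0,0,0],[0,0,0],[0,0,0]])

```text
time: 19.32
tool_pos: [595.0, -158.5, 211.5]
tcp_rot: [2.619, -0.0, 1.471]
contact_force: [0.3, -0.3, 0.6]
grip_width: 13.3
finger_force: 30.0
```

Call:
send_rows(offset=[[0,-0.004,0],[0,-0.006,0],[0,-0.006,0]], delta_rot=[[0,0,0],[0,0,0],[0,0,0]])

```text
time: 19.7
tool_pos: [594.6, -158.5, 211.3]
tcp_rot: [2.618, 0.0, 1.471]
contact_force: [0.9, 0.5, -0.3]
grip_width: 14.2
finger_force: 30.0
```

```bash
python3 -c "
from goal import *
where()"
```

```text
t 19.7 u 20.2 n 14.0 y -0.8 F(y,n,-u) [0.63 0.57 0.67] w 14.2
```

Call:
send_rows(offset=[[0,-0.006,0.001],[0,-0.011,0.002],[0,-0.011,0.002]], delta_rot=[[-0.0007,0,0],[-0.0014,0,0],[-0.0014,0,0]])

```text
time: 20.08
tool_pos: [593.4, -158.5, 210.6]
tcp_rot: [2.609, 0.0, 1.471]
contact_force: [-0.1, 0.3, 0.6]
grip_width: 14.0
finger_force: 30.0
```

```bash
python3 -c "
from goal import *
where()"
```

```text
t 20.075 u 20.2 n 12.7 y -0.8 F(y,n,-u) [ 0.3   0.18 -0.61] w 14.0
```

Call:
send_rows(offset=[[0,-0.006,0.001],[0,-0.011,0.001],[0,-0.011,0.001]], delta_rot=[[-0.0007,0,0],[-0.0014,0,0],[-0.0014,0,0]])

```text
time: 20.45
tool_pos: [592.3, -158.3, 209.9]
tcp_rot: [2.6, 0.0, 1.471]
contact_force: [-3.6, 1.0, 5.4]
grip_width: 13.7
finger_force: 30.0
```

```bash
python3 -c "
from goal import *
where()
optics.capture('side');optics.capture('top')
for n in('side','top'):
  for k in('easel_rail','easel_ledge','plum_panel','plum_face'): print(n,k,[(np.round(d['uv'],1).tolist(),round(d['confidence'],2)) for d in finder.pinpoint(k,n)[:1]])
P=lambda ua,na,s: goal(ua,na,s,L=0)[0]
for s in (57,58,59,60): print(s,[proj(n,P(20,15,s)).round(1).tolist() for n in('side','top')],[proj(n,P(115,22,s)).round(1).tolist() for n in('side','top')])
"
```

```text
t 20.45 u 20.2 n 11.4 y -0.8 F(y,n,-u) [ 0.61 -0.46 -6.54] w 13.7
side easel_rail []
side easel_ledge [([378.4, 219.0], 0.67)]
side plum_panel [([320.0, 272.0], 0.72)]
side plum_face [([289.3, 225.1], 0.72)]
top easel_rail []
top easel_ledge [([373.6, 189.0], 0.56)]
top plum_panel [([371.0, 192.8], 0.89)]
top plum_face [([376.2, 203.4], 0.76)]
57 [[[318.3, 270.8]], [[370.4, 190.9]]] [[[285.5, 226.3]], [[375.5, 204.6]]]
58 [[[318.6, 270.8]], [[370.4, 190.7]]] [[[287.0, 225.8]], [[375.6, 203.6]]]
59 [[[318.9, 270.9]], [[370.4, 190.6]]] [[[288.5, 225.4]], [[375.8, 202.5]]]
60 [[[319.2, 270.9]], [[370.4, 190.4]]] [[[290.0, 224.9]], [[375.9, 201.5]]]
```

Call:
send_rows(offset=[[0,0,-0.005],[0,-0.006,-0.005],[0,-0.011,-0.005],[0,-0.011,-0.005]], delta_rot=[[0,0,0],[-0.0007,0,0],[-0.0014,0,0],[-0.0014,0,0]])

```text
time: 21.45
tool_pos: [590.9, -158.2, 209.4]
tcp_rot: [2.592, 0.0, 1.471]
contact_force: [-0.7, 0.6, 1.5]
grip_width: 14.0
finger_force: 30.0
```

```bash
python3 -c "
from goal import *
where();print(get_obs()['moment'],get_obs()['tcp_rot'])"
```

```text
t 21.45 u 20.4 n 9.9 y -0.8 F(y,n,-u) [ 0.49  0.07 -1.64] w 14.0
[0.25691773 0.32168178 0.14079598] [2.59182755e+00 2.14833909e-05 1.47103488e+00]
```

Call:
send_rows(offset=[[0,-0.006,0],[0,-0.011,0],[0,-0.011,0]], delta_rot=[[-0.0007,0,0],[-0.0014,0,0],[-0.0014,0,0]])

```text
time: 21.82
tool_pos: [589.8, -158.1, 208.7]
tcp_rot: [2.583, 0.0, 1.471]
contact_force: [-0.3, 0.1, 1.3]
grip_width: 13.9
finger_force: 30.0
```

```bash
python3 -c "
from goal import *
where();print(get_obs()['moment'],get_obs()['tcp_rot'])"
```

```text
t 21.825 u 20.4 n 8.6 y -0.8 F(y,n,-u) [ 0.04  0.37 -1.27] w 13.9
[0.24723136 0.3982997  0.09068214] [2.58301931e+00 2.75299009e-05 1.47101406e+00]
```

Forces stay tiny, with the panel leaning at about 58° and its foot seated. I let go here and check.

Call:
send_rows(offset=[[0,0,0],[0,0,0],[0,0,0],[0,0,0],[0,0,0]], delta_rot=[[0,0,0],[0,0,0],[0,0,0],[0,0,0],[0,0,0]], grip=0.4)

```text
time: 22.45
tool_pos: [589.9, -158.1, 208.8]
tcp_rot: [2.583, 0.0, 1.471]
contact_force: [-0.1, 0.3, 0.1]
grip_width: 37.2
finger_force: 0.0
```

```bash
python3 -c "
from goal import *
where()
optics.capture('side');optics.capture('top')
for n in('side','top'):
  for k in('plum_panel','plum_face'): print(n,k,[(np.round(d['uv'],1).tolist(),round(d['confidence'],2)) for d in finder.pinpoint(k,n)[:1]])
"
```

```text
t 22.45 u 20.4 n 8.7 y -0.8 F(y,n,-u) [ 0.26 -0.06 -0.15] w 37.2
side plum_panel [([321.9, 275.2], 0.6)]
side plum_face [([287.3, 225.9], 0.92)]
top plum_panel [([373.2, 190.5], 0.81)]
top plum_face [([376.7, 204.6], 0.86)]
```

Released, no contact force. I retreat along the panel, then move aside.

Call:
send_rows(offset=[[0,0,-0.15],[0,0,-0.4],[0,0,-0.7],[0,0,-1.0],[0,0,-1.0]], delta_rot=[[0,0,0],[0,0,0],[0,0,0],[0,0,0],[0,0,0]])

```text
time: 23.38
tool_pos: [526.4, -152.2, 314.5]
tcp_rot: [2.577, 0.003, 1.47]
contact_force: [0.2, -0.3, 0.3]
grip_width: 36.8
finger_force: 0.0
```

Call:
send_rows(offset=[[0.3,-0.2,0],[0.7,-0.6,0],[1.0,-0.9,0],[1.0,-0.9,0]], delta_rot=[[0,0,0],[0,0,0],[0,0,0],[0,0,0]])

```text
time: 23.88
tool_pos: [444.1, -20.2, 250.5]
tcp_rot: [2.588, -0.001, 1.475]
contact_force: [-0.3, 0.3, 0.1]
grip_width: 36.8
finger_force: 0.0
```

Call:
send_rows(offset=[[0.4,0,0],[0.9,0,0],[0.9,0,0]], delta_rot=[[0,0,0],[0,0,0],[0,0,0]])

```text
time: 24.25
tool_pos: [459.1, 86.2, 253.6]
tcp_rot: [2.582, -0.0, 1.474]
contact_force: [-0.0, -0.1, -1.2]
grip_width: 36.5
finger_force: 0.0
```

Run:
```python
from goal import *
from scipy.optimize import least_squares
hull={}
for n in('side','top'):
    optics.capture(n)
    for k in('plum_panel','plum_face','easel_ledge','easel_rail','easel_hinge_line','white_panel','ochre_panel','mauve_cup','green_cup'): print(n,k,[(np.round(d['uv'],1).tolist(),round(d['confidence'],2)) for d in finder.pinpoint(k,n)[:1]])
    r=finder.silhouettes('plum_panel',n); print([(round(d['confidence'],2),np.round(d['box']).tolist(),int(d['region'].sum())) for d in r[:2]])
    c=max(cv2.findContours(r[0]['region'].astype(np.uint8),0,1)[0],key=cv2.contourArea)[:,0]; np.save(f'c_{n}.npy',c)
    hull[n]=cv2.approxPolyDP(c,3,True)[:,0]; print(hull[n].tolist())
# mask-IoU fit of slope, u, n, y shift
def mask(n,p):
    s,ua,na,yy=p; P=[]
    E=goal(0,0,s)[1]
    for a in(0,190):
        for b in(-70,70):
            for t in(-7,7): P.append(goal(ua+a,na+t,s,L=0)[0]+E[:,0]*(b+yy))
    q=proj(n,np.array(P)); m=np.zeros((420,560),np.uint8); cv2.fillConvexPoly(m,cv2.convexHull((q*16).astype(np.int32)),1,shift=4); return m
M={}
for n in hull: m=np.zeros((420,560),np.uint8);cv2.fillPoly(m,[np.load(f'c_{n}.npy')],1);M[n]=m
from scipy.optimize import minimize
f=lambda p:sum(1-(m&mask(n,p)).sum()/(m|mask(n,p)).sum() for n,m in M.items())
best=min((minimize(f,[s,20,15,0],method='Nelder-Mead',options=dict(initial_simplex=[[s,20,15,0],[s+2,20,15,0],[s,23,15,0],[s,20,18,0],[s,20,15,3]])) for s in(55,57,59,61)),key=lambda r:r.fun); print(best.x,best.fun)
for s in(55,56,57,58,59,60,61):print(s,round(f([s,20,15,0]),3),round(f([s,20,15,-1]),3))
```

```text
side plum_panel [([320.0, 274.7], 0.91)]
side plum_face [([289.1, 227.4], 0.97)]
side easel_ledge [([320.1, 271.8], 0.7)]
side easel_rail [([250.5, 187.8], 0.61)]
side easel_hinge_line [([315.9, 286.4], 0.96)]
side white_panel []
side ochre_panel [([212.0, 176.9], 0.69)]
side mauve_cup [([158.5, 248.6], 0.76)]
side green_cup [([378.7, 220.5], 0.97)]
[(0.79, [237.0, 145.0, 328.0, 314.0], 7412)]
[[249, 145], [242, 149], [236, 220], [319, 314], [327, 312], [320, 236]]
top plum_panel [([373.2, 189.3], 0.94)]
top plum_face [([374.2, 201.4], 0.65)]
top easel_ledge [([371.6, 186.7], 0.79)]
top easel_rail [([224.1, 228.6], 0.74)]
top easel_hinge_line [([366.6, 193.0], 0.83)]
top white_panel [([228.2, 226.1], 0.83)]
top ochre_panel [([217.5, 260.3], 0.82)]
top mauve_cup [([290.6, 308.0], 0.84)]
top green_cup [([371.3, 192.1], 0.61)]
[(0.95, [340.0, 186.0, 426.0, 232.0], 3044)]
[[339, 186], [343, 223], [422, 230], [423, 225], [404, 191]]
[59.36882279 16.33360729 14.02737894 -1.59184683] 0.044429922856621284
55 0.531 0.521
56 0.435 0.432
57 0.33 0.323
58 0.208 0.21
59 0.1 0.094
60 0.121 0.108
61 0.255 0.238
```

The panel leans at about 59.4°, centred within about 2 mm. The other panels and the cups are unmoved and the robot is clear. Handing in.

```bash
python3 -c "
from plant import ticket
print(ticket.close_job())"
```

```text
the job is handed in; nothing more can be done
None
```

The job is handed in, but no verdict came back. By my last camera fit, the plum painting lies back on the easel at about 59.4°, centred within about 2 mm, painted side out and let go. That fit put its foot about 16 mm up the rest (15 to 26 mm is allowed), and I viewed 11 pictures against the limit of 10.

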